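# Unpin the loupe and hold it in focus over an etched plate

## Task

Draw the red-headed locking pin up out of the loupe stand's bracket and park it in the open notch at the bracket's side, so that it hangs there upright on its collar. Then slide the loupe out of the bracket by its handle, touching neither the copper plate nor its board and leaving the red pointer and everything else where they are, and hold it level with the lens centred over the rosette etched in the plate, the middle of the lens at the height of the red focus pointer. Finish while holding the loupe still there: do not put it down or let go.

Things in the scene. Friction and masses are not known exactly. Their poses are not given: they have to be found in the camera images.
- lock_pin: Loose steel pin, 30 g, round red head. Origin on its axis at the underside of its collar; z up along the axis. Shaft 7 mm dia., 30 mm down (last 4 mm tapered); collar 18 mm dia., 0 to 3 mm above origin; head 14 mm dia., 3 to 26 mm above, nothing round it above the collar. It starts in the bore, collar on the bracket, passing through the loupe's eye; it is clear of the bracket after rising 31 mm.
- loupe_stand: Fixed stand, base 191x68 mm (x -69 to 122 mm), z up, x from bracket to lens end; origin on the desk. Clevis bracket at x -68 to -17, y -17 to 17 mm: slot 72 to 81 mm above the desk, open to +x and sideways; top face at 89 mm, continued to y = 63 mm by an ear with the notch. Two rubber-capped rests at x = 111, y = +-26 mm, 69 mm high, carry the ring. Between them nothing is over 14 mm high.
- bore (a point): Centre of the pin bore (9 mm dia.) at the top face of the bracket, 89 mm above the desk; axes as the stand's.
- side_notch (a point): Parking place in the side notch, 46 mm from the bore along the stand's +y, on the ear's top face 89 mm above the desk; axes as the stand's. The notch is a slot through the 8 mm thick ear, 10 mm wide (stand's x), closed 11.5 mm from here on the bore side, open at the outer end 17 mm from here; free below down to the base. A parked pin has its origin here, give or take 10 mm.
- loupe: Loose hand loupe, 70 to 115 g, origin at the lens centre, z the lens axis (up), x from handle to lens. Ring 68 mm dia., 12 mm thick. Wooden handle x -40 to -108 mm, flat-sided, 16 wide (y), 18 high (z). Steel eye at its end, 6 thick, 22 wide, x -118 to -146 mm, 11 mm hole at -132 for the pin. Centre of mass near x = -55 mm. Starts level, origin 75 mm above the desk, eye pinned in the bracket.
- handle_grip (a point): Point on the handle's axis, 78 mm from the lens centre: take the loupe here from above, across the 16 mm width, with 34 mm free to the bracket and 44 mm to the ring; axes as the loupe's. With the pin out the loupe slides out along its own +x (3 mm play above the eye); after 40 mm it is clear of the bracket and can be lifted.
- viewing_board: Fixed plywood viewing board on rubber feet, 130 x 160 mm, top 18 mm above the desk, origin under its centre, z up. Low fences (28 mm above the desk) along its +x and -y edges; at the +x -y corner (x = 50, y = -64 mm) a steel rule stands upright, 20 mm wide, its top 168 mm above the desk, carrying the black cursor with the red focus pointer.
- focus_tip (a point): Tip of the red focus pointer, which sticks out 37 mm from the upright rule towards the plate, about 50 to 60 mm from the rosette horizontally. Its height is the height at which the lens centre must be held; it is set anew each time, 90 to 130 mm above the desk. The cursor slides on the rule if pushed with more than 3 N.
- etched_plate: Loose copper plate, 70 x 90 x 3 mm, lying flat on the viewing board, origin under its centre, z up; etched with a rosette of six petals in its middle.
- rosette (a point): Centre of the etched rosette, on the plate's upper face, 21 mm above the desk.
- corked_vial: Bystander: small corked glass vial, 31 mm in diameter, 43 mm high, origin under its centre.
- ink_bottle: Bystander: square bottle of red-brown drawing ink with a white cap, 46 x 45 x 88 mm, origin under its centre.
- clip_jar: Bystander: small clip-top jar with a red seal, 68 x 56 x 71 mm, origin under its centre.

How it is judged:
On the way, in this order (a step that is already met when the one before it is completed fails the run):
1. the pin is drawn up out of the bore, the loupe still in its stand (z of lock_pin in the frame of bore above 0.03 m and distance between loupe and bore below 0.142 m), for 0.1 s.
2. the pin hangs parked upright in the side notch, let go, the loupe still in its stand (horizontal distance between lock_pin and side_notch below 0.01 m and z of lock_pin in the frame of side_notch between -0.003 and 0.003 m and angle between lock_pin's own z axis and vertical below 0.12 rad and contact force between lock_pin and the fingers below 0.05 N and distance between loupe and bore below 0.142 m), for 0.2 s.
3. the loupe is clear of its stand and held in the fingers (distance between loupe and bore above 0.165 m and contact force between loupe and the fingers above 0.5 N and contact force between loupe and loupe_stand below 0.05 N), for 0.1 s.
At the end, for the whole second after the job is handed in: Loupe still, held by the fingers alone: lens centre within 12 mm of the rosette in plan, 6 mm of the pointer tip's height, tilt under 0.09 rad. Pin released, upright in the notch (10 mm), collar on the ear (3 mm). Plate within 5, pointer 4, bystanders 20 mm of their starts (horizontal distance between loupe and rosette below 0.012 m and z of loupe in the frame of focus_tip between -0.006 and 0.006 m and angle between loupe's own z axis and vertical below 0.09 rad and contact force between loupe and the fingers above 0.5 N and contact force between loupe and loupe_stand below 0.05 N and contact force between loupe and viewing_board below 0.05 N and contact force between loupe and etched_plate below 0.05 N and linear speed of loupe below 0.02 m/s and angular speed of loupe below 0.2 rad/s and horizontal distance between lock_pin and side_notch below 0.01 m and z of lock_pin in the frame of side_notch between -0.003 and 0.003 m and angle between lock_pin's own z axis and vertical below 0.12 rad and contact force between lock_pin and the fingers below 0.05 N and contact force between lock_pin and loupe_stand above 0.03 N and distance of etched_plate from where it was at the start of the episode below 0.005 m and distance of focus_tip from where it was at the start of the episode below 0.004 m and distance of each of corked_vial, ink_bottle, clip_jar from where it was at the start of the episode below 0.02 m); the arm keeps its last pose, push and grip.
It fails at once if the loupe touches the copper plate or its board (contact force between loupe and etched_plate above 0.3 N or contact force between loupe and viewing_board above 0.5 N).
It fails at once if the plate is shifted by more than 5 mm or the red pointer by more than 4 mm (distance of etched_plate from where it was at the start of the episode above 0.005 m or distance of focus_tip from where it was at the start of the episode above 0.004 m).
It fails at once if a bystander (vial, ink bottle, clip-top jar) is knocked over or moved by more than 20 mm (distance of any of corked_vial, ink_bottle, clip_jar from where it was at the start of the episode above 0.02 m or angle between any of corked_vial, ink_bottle, clip_jar's own z axis and vertical above 0.5 rad).
It also fails if it takes over 51 s, if anything falls off the work surface, if the arm or the gripper's body presses on something with over 40 N, if the wrist force passes 120 N, or if a joint passes its speed limit or range.

## Robot

A 6-joint arm with a two-finger parallel gripper is mounted at the origin on a cart in front of the work surface, level with it; the furniture and walls round the work are solid. World frame = base frame: x ahead of the robot, y to its left, z up, the work surface at z = 0. Lengths are in m, angles in rad, forces in N, time in s.
With the tool pointing down it reaches from about 0.25 to 0.725 m from the base axis. Payload 4 kg.
Tool frame: the origin (TCP) lies at the very end of the fingers, on their centre line; the grasp point (between the pads) lies 19 mm behind it (bot.pinch_z is the distance from the TCP to the grasp point, in m); z points along the fingers, x is the direction in which the jaws open and shut, and the axes are right-handed (so a half turn about z gives the same grasp; the last joint's range is limited). The gripper opens to 85 mm and grips with 20 to 120 N. Pads are 22 mm wide; open, the fingers measure 114 mm over their backs; the gripper's body (76 mm by 85 mm) begins 54 mm behind the grasp point. The pads swing forward as they close: fully open they stand 13 mm farther back than shut.
Start: joints at [-1.119, 0.241, 0.005, 1.335, 0, 1.571], TCP at [0.218, -0.45, 0.231] pointing down, gripper open.
Joint ranges: [-2.72, 2.72], [-1.05, 1.87], [-1.09, 1.28], [-1.99, 2.15], [-1.42, 1.44], [-3.14, 3.14]. Speed limits (rad/s): [2.79, 2.79, 3.14, 3.14, 3.14, 3.14].

## Interface

Orientations are given as a unit quaternion [x, y, z, w].
In Python, from workcell import bot gives the robot as it stands. The module is installed in compiled form; this text tells all that it offers.
- The arm moves only by the shell command python3 -m inch 'ROWS'. ROWS is JSON, a list of rows, each a list of 7 numbers: the shift along the tool's x, y, z scaled (see below), then the turn, a rotation vector about the tool's x, y, z scaled (see below), then the gripper command: -1 is fully open, 1 is shut, values between are in proportion. In form: [[x, y, z, wx, wy, wz, gripper], ...]. A call has exactly 8 rows; each row shifts and turns the commanded pose from where the row before left it, along the tool's axes as they then stand; what a row does not reach is not made up. The controller multiplies each number of a shift by 2.5 cm and each number of a turn by 180 degrees. A row lasts 1/10 s, in which the tool goes at most 50 mm and 8.59 degrees, less where a joint would pass 70% of its speed; a pose out of reach is approached as far as the arm can. A call with a number of a shift or a turn outside -1 to 1 is refused whole. A call with a gripper value outside its range is refused whole. The fingers move at their own pace and stop on an object; the grip force is fixed at half the most. Time passes only in rows, so rows that do not move let the fingers close, or fill a call up. It gives the time, the measured TCP pose, the force and the opening at its end, in the units of the state.
- bot.get_obs(): the state, without advancing time (a new reading comes with each control period).
- bot.camera(name): name is "scene" or "top"; returns (picture, depth): 420x560x3 uint8, blue, green, red; 420x560 float32, m along the optical axis (not along the pixel's ray), 0 where there is no reading.
- bot.get_calibration(name): a dict with "vfov" (degrees; the focal length in pixels is half the picture's height over the tangent of half this angle, whatever the lens; pixels are square), "cx", "cy" (the principal point, pixels), "R" (3x3) and "t" (3): a world point X has camera coordinates R X + t. Camera axes: x right, y down, z forward; pixel columns grow to the right and rows downward; lengths in m; the calibration is good to about 2 mm. A picture is of the moment at which its call begins. get_calibration takes no time and is no camera call.
- bot.job_done(): hands the job in, once; it reports no verdict.
The state is a dict: "clock": time; "joint_pos": joint angles; "joint_vel": joint speeds; "tau": joint torques, N m; "eef_pos": TCP position; "tool_rot": TCP orientation; "ft_force": force on the tool from outside, world axes, zero at the start; "ft_torque": the same for the moment, N m; "grip_width": finger opening in m.
Only numpy, scipy, OpenCV 4.12 (cv2) and the standard library are available. Lean on these libraries where they do the work, as an engineer would, in place of code of your own. Each camera call takes 0.05 s, during which the arm holds its last target.

## Working session

There is one attempt and no reset: what is moved stays moved. The work goes in short steps, Python scripts to look and compute and a shell command to move; the robot and the scene stay as the last step left them, time stands still between calls to the robot, and variables do not carry over. Pictures are saved under pics/ and viewed, and the job is handed in when it is done.

```bash
mkdir -p pics
python3 - <<'E'
from workcell import bot
import cv2,numpy as np
print(bot.get_obs())
for n in ("scene","top"):
    im,d=bot.camera(n); cv2.imwrite(f"pics/{n}0.png",im); np.save(f"{n}0_d.npy",d); cv2.imwrite(f"{n}0_raw.png",im)
    print(n,bot.get_calibration(n))
E
```

```text
{'clock': 0.0, 'joint_pos': array([-1.11899975e+00,  2.41437813e-01,  3.71433459e-03,  1.33519596e+00,
       -1.32730606e-07,  1.57081080e+00]), 'joint_vel': array([ 0.00026152, -0.00019905,  0.00021801,  0.00100883, -0.00077438,
        0.00035543]), 'tau': array([-3.28583865e-04, -3.72314215e+01,  2.52410710e+01,  1.67126086e-02,
       -3.56912897e-04,  4.22608615e-08]), 'eef_pos': array([ 0.21801361, -0.44926002,  0.23039678]), 'tool_rot': array([ 8.47516346e-01, -5.30768232e-01, -8.99727654e-04, -5.63369819e-04]), 'ft_force': array([-0.39309996,  0.10119038,  0.52454797]), 'ft_torque': array([ 0.06576321,  0.02976874, -0.03901886]), 'grip_width': 0.0855532776213531}
scene {'vfov': 50.12159738872978, 'cx': 285.2560690183443, 'cy': 210.3501924857753, 'R': array([[-0.61289245, -0.78979097, -0.02435284],
       [-0.43732037,  0.36471565, -0.82203004],
       [ 0.65811377, -0.49316601, -0.56892315]]), 't': array([0.36112718, 0.31133823, 0.59887273])}
top {'vfov': 52.17693988618573, 'cx': 276.2340306782691, 'cy': 209.4774729957212, 'R': array([[-0.00394007, -0.99976881,  0.0211376 ],
       [-0.99269374,  0.00136127, -0.12065355],
       [ 0.12059688, -0.02145854, -0.99246961]]), 't': array([0.02723048, 0.55063977, 1.04975388])}
```

View pics/scene0.png

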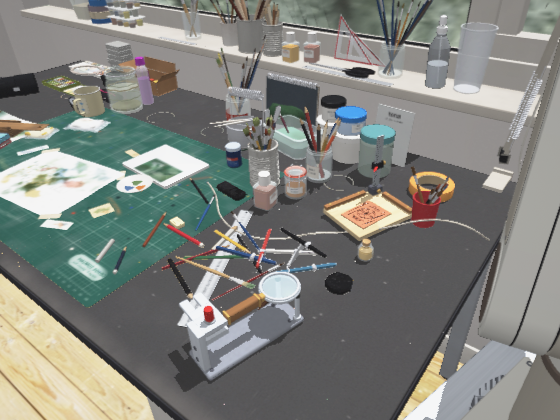

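View pics/top0.png

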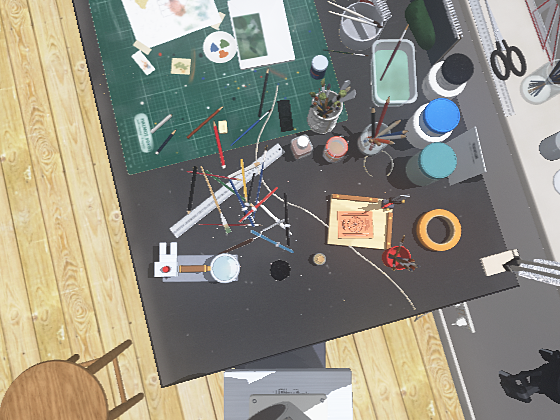

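The scene view shows the stand with the red pin at about (209,313), the lens at (280,288) and the board with its pointer near (378,165). In the top view the pin is at (165,268), the ear and notch near (168,247), the lens at (226,268) and the rosette at (355,224). I'll zoom in on both.

Run:
```python
import cv2,numpy as np
t=cv2.imread("top0_raw.png"); s=cv2.imread("scene0_raw.png")
a=cv2.resize(t[230:300,145:255],None,fx=7,fy=7,interpolation=cv2.INTER_CUBIC)
b=cv2.resize(t[180:280,310:420],None,fx=6,fy=6,interpolation=cv2.INTER_CUBIC)
c=cv2.resize(s[250:380,170:320],None,fx=4.5,fy=4.5,interpolation=cv2.INTER_CUBIC)
d=cv2.resize(s[125:245,310:450],None,fx=5,fy=5,interpolation=cv2.INTER_CUBIC)
for n,i in zip("abcd",(a,b,c,d)): cv2.imwrite(f"pics/z{n}.png",i)
```

```text
(no output)
```

View pics/za.png

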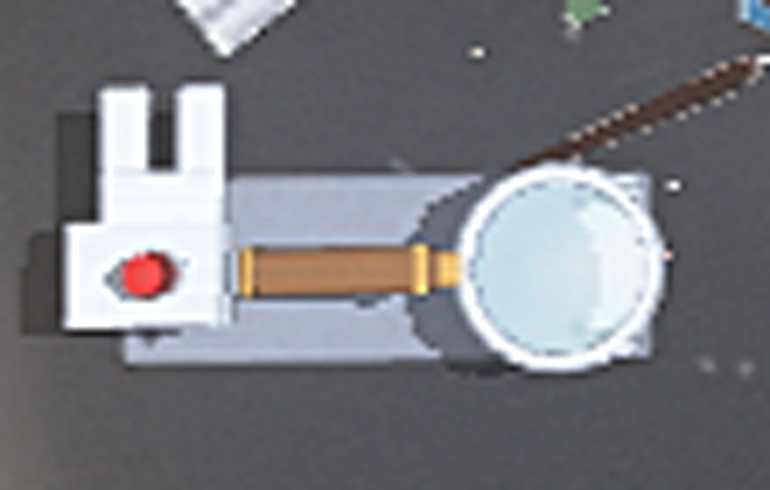

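View pics/zb.png

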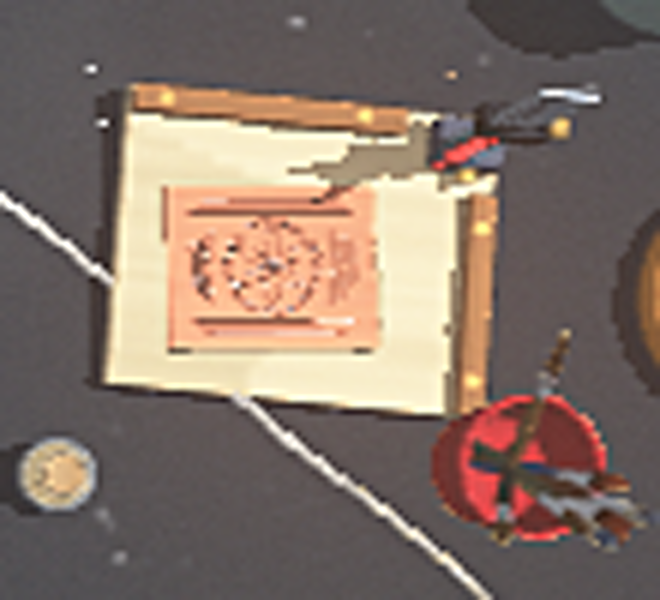

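View pics/zc.png

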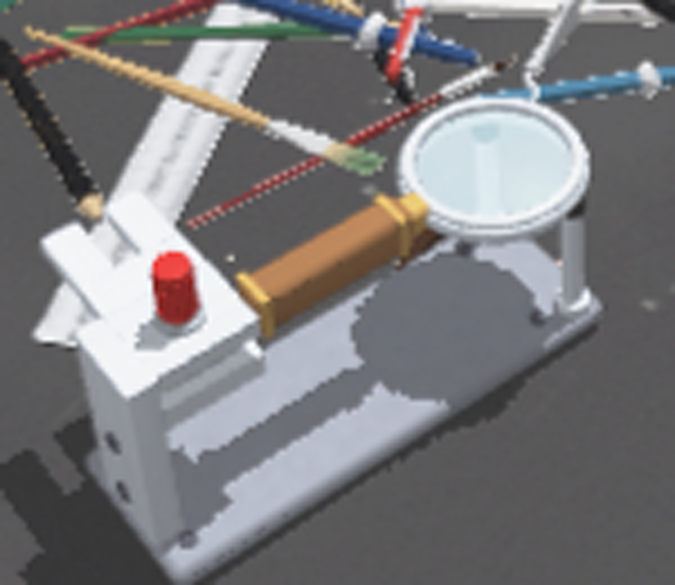

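View pics/zd.png

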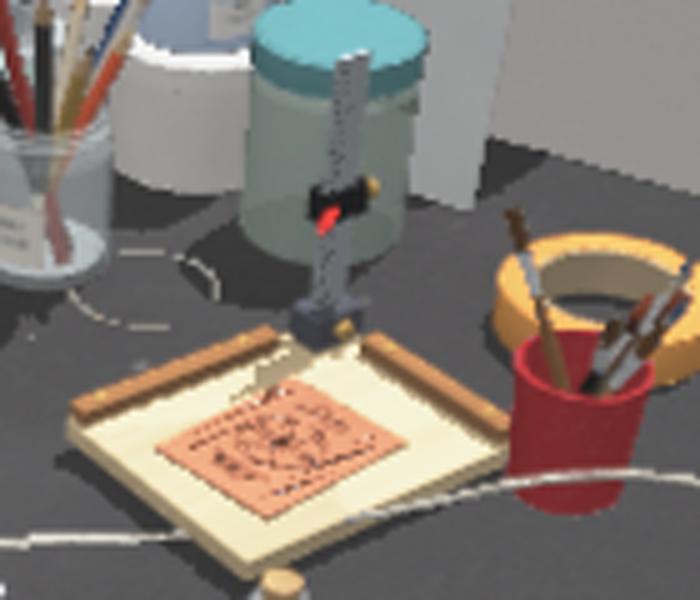

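Zooming in gives the pin head, the notch (gap opening toward world +x), the handle and lens in zoom a, the pointer tip at about top (382,207) and scene (374,171), and the plate as an orange quad around (355,224). Next I'll take the numbers from masks and rays.

```bash
cat > h.py <<'E'
import cv2,numpy as np
from workcell import bot
K={}
for n in("scene","top"):
    c=bot.get_calibration(n); f=210/np.tan(np.radians(c["vfov"]/2))
    K[n]=(f,c["cx"],c["cy"],np.array(c["R"]),np.array(c["t"]))
def ray(n,p):
    f,cx,cy,R,t=K[n]; return -R.T@t, R.T@np.array([(p[0]-cx)/f,(p[1]-cy)/f,1])
def on_z(n,p,z):
    o,d=ray(n,p); return o+d*(z-o[2])/d[2]
def tri(p,q):
    o1,d1=ray("scene",p);o2,d2=ray("top",q)
    s=np.linalg.lstsq(np.c_[d1,-d2],o2-o1,rcond=None)[0]
    a=o1+s[0]*d1;b=o2+s[1]*d2; return (a+b)/2,np.linalg.norm(a-b)
def proj(n,X):
    f,cx,cy,R,t=K[n]; c=R@X+t; return np.array([f*c[0]/c[2]+cx,f*c[1]/c[2]+cy])
def red(im,box,s=150,v=60):
    x0,y0,x1,y1=box; h=cv2.cvtColor(im,cv2.COLOR_BGR2HSV)[y0:y1,x0:x1]
    m=((h[...,0]<8)|(h[...,0]>172))&(h[...,1]>s)&(h[...,2]>v)
    ys,xs=np.nonzero(m); return np.c_[xs+x0,ys+y0]
E
python3 - <<'E'
from h import *
np.set_printoptions(precision=4,suppress=True)
t=cv2.imread("top0_raw.png"); s=cv2.imread("scene0_raw.png")
a=red(s,(195,295,225,330)); b=red(t,(155,255,180,280))
print("head",len(a),a.mean(0),a.min(0),a.max(0),len(b),b.mean(0),b.min(0),b.max(0),tri(a.mean(0),b.mean(0)))
# pointer
a=red(s,(365,155,395,180)); b=red(t,(375,195,400,215))
print(a.tolist());print(b.tolist())
hsv=cv2.cvtColor(t,cv2.COLOR_BGR2HSV)
def big(mask):
    c=max(cv2.findContours(mask.astype(np.uint8),0,1)[0],key=cv2.contourArea); return c,cv2.minAreaRect(c)
# plate
box=np.zeros(t.shape[:2],bool); box[200:245,325:380]=1
m=box&(hsv[...,0]>3)&(hsv[...,0]<14)&(hsv[...,1]>85)&(hsv[...,2]>150)
m=cv2.morphologyEx(m.astype(np.uint8),3,np.ones((7,7)))
c,r=big(m);P=np.array([on_z("top",p,.021)[:2] for p in cv2.boxPoints(r)]);print("plate",r,P,P.mean(0))
# handle wood
box[:]=0;box[255:285,178:212]=1
m=box&(hsv[...,0]>5)&(hsv[...,0]<25)&(hsv[...,1]>90)
c,r=big(m);print("handle",r);P=np.array([on_z("top",p,.084)[:2] for p in cv2.boxPoints(r)]);print(P,P.mean(0),m.sum())
vx=cv2.fitLine(np.argwhere(m)[:,::-1].astype(np.float32),2,0,.01,.01).ravel();print(vx)
# ring : bright ellipse
g=hsv
box[:]=0;box[245:290,205:245]=1
m=box&(g[...,2]>150)&((g[...,0]>60)|(g[...,1]<30))&~((g[...,0]>5)&(g[...,0]<30)&(g[...,1]>60))
c,r=big(cv2.morphologyEx(m.astype(np.uint8),2,np.ones((3,3))));(x,y),rad=cv2.minEnclosingCircle(c)
print("ring",cv2.fitEllipse(c),x,y,rad,on_z("top",cv2.fitEllipse(c)[0],.078),on_z("top",(x,y),.078))
# bracket white
box[:]=0;box[238:280,150:182]=1
m=box&(g[...,2]>190)&(g[...,1]<40)
ys,xs=np.nonzero(m)
for y in range(238,280): print(y,''.join('#' if k else '.' for k in m[y,150:182]))
E
```

```text
head 117 [208.1197 313.3675] [204 306] [213 321] 28 [165.6071 268.8214] [163 266] [168 271] (array([0.4049, 0.2839, 0.1032]), np.float64(0.0014468793757625997))
[[376, 166], [377, 166], [374, 167], [375, 167], [376, 167], [377, 167], [374, 168], [375, 168], [376, 168], [377, 168], [374, 169], [375, 169], [376, 169], [374, 170], [375, 170], [374, 171]]
[[388, 203], [389, 203], [390, 203], [391, 203], [392, 203], [386, 204], [387, 204], [388, 204], [389, 204], [390, 204], [384, 205], [385, 205], [386, 205], [387, 205], [384, 206], [385, 206], [386, 206], [387, 206], [382, 207], [383, 207], [384, 207]]
plate ((354.6175231933594, 223.49655151367188), (26.01816177368164, 34.95547103881836), 88.31531524658203) [[ 0.548  -0.1295]
 [ 0.5505 -0.2194]
 [ 0.4838 -0.2193]
 [ 0.4815 -0.13  ]] [ 0.516  -0.1745]
handle ((194.0, 268.0), (6.0, 30.0), 90.0)
[[0.413  0.2566]
 [0.4127 0.1861]
 [0.3987 0.1859]
 [0.399  0.2563]] [0.4059 0.2212] 185
[  0.9997  -0.0225 193.8757 268.3568]
ring ((225.07359313964844, 267.6588439941406), (29.581321716308594, 30.056238174438477), 22.568435668945312) 226.01852416
[... 930 characters left out ...]
1 .........##################..###
262 .....#######################.###
263 .....#######################.###
264 .....#######################.#..
265 .....###########.###########....
266 .....#########.....########.#...
267 .....#######........#######.#...
268 .....######..........######.#...
269 .....#####...........######.#...
270 .....#####..........#######.#...
271 .....######.........#######.#...
272 .....#######......##########....
273 .....#######################.#..
274 .....#######################.###
275 .....#######################.###
276 ....############################
277 .....................##.########
278 .............##...##############
279 .............###.###############
```

Run:
```python
from h import *
np.set_printoptions(precision=4,suppress=True)
print("cams",[-K[n][3].T@K[n][4] for n in K])
print("tip",tri((374,171.2),(382,207.2)),tri((374,171.5),(381.5,207.5)))
print("ptr base",tri((377,166),(391.5,203)))
for n,p in dict(gapend=(167.6,254.5),gapopen=(167.6,242.3),brL=(154.6,268),brR=(177.6,268),brfront=(166,276.4),earout=(167,242)).items(): print(n,on_z("top",p,.089))
print("line",on_z("top",(180,268.3568+.0225*13.9),.084),on_z("top",(210,268.3568-.0225*16.1),.084))
print("headtop",on_z("top",(165.2,268.6),.115), on_z("top",(165.6,268.8),.108))
t=cv2.imread("top0_raw.png");s=cv2.imread("scene0_raw.png")
print(proj("top",np.array([.516,-.1745,.021])),proj("scene",np.array([.516,-.1745,.021])))
# plate in scene: corners
hsv=cv2.cvtColor(s,cv2.COLOR_BGR2HSV);box=np.zeros(s.shape[:2],bool);box[190:235,335:400]=1
m=box&(hsv[...,0]>3)&(hsv[...,0]<14)&(hsv[...,1]>100)&(hsv[...,2]>150)
m=cv2.morphologyEx(m.astype(np.uint8),3,np.ones((5,5)))
c=max(cv2.findContours(m,0,1)[0],key=cv2.contourArea)
P=np.array([on_z("scene",p,.021)[:2] for p in c.reshape(-1,2).astype(float)]).astype(np.float32)
r=cv2.minAreaRect(P*1000);print("plate scene",r)
# glass
h2=cv2.cvtColor(t,cv2.COLOR_BGR2HSV)
for y in (262,265,268,271): print(y,[tuple(int(v) for v in h2[y,x]) for x in (207,208,209,210,211,212,213,237,238,239,240,241,242)])
```

```text
cams [array([-0.0366,  0.467 ,  0.6054]), array([0.4201, 0.049 , 1.1077])]
tip (array([ 0.5485, -0.2261,  0.0945]), np.float64(0.00031977977522367466)) (array([ 0.5477, -0.225 ,  0.0945]), np.float64(1.2264899248165397e-05))
ptr base (array([ 0.5591, -0.2485,  0.0954]), np.float64(0.0019366551622023672))
gapend [0.4377 0.2828 0.089 ]
gapopen [0.4663 0.2836 0.089 ]
brL [0.4063 0.3122 0.089 ]
brR [0.4061 0.2587 0.089 ]
brfront [0.3868 0.2852 0.089 ]
earout [0.467 0.285 0.089]
line [0.4045 0.254  0.084 ] [0.4057 0.1836 0.084 ]
headtop [0.4052 0.2814 0.115 ] [0.4047 0.2822 0.108 ]
[354.6164 223.4376] [366.0586 212.4682]
plate scene ((513.8192749023438, -170.5532684326172), (69.56723022460938, 89.24484252929688), 0.19935333728790283)
262 [(114, 31, 123), (112, 32, 119), (114, 31, 116), (111, 34, 127), (108, 29, 212), (90, 5, 255), (109, 15, 246), (90, 1, 255), (111, 31, 190), (110, 10, 78), (110, 17, 89), (125, 17, 91), (120, 14, 91)]
265 [(150, 15, 85), (111, 63, 125), (112, 58, 127), (110, 38, 209), (90, 1, 255), (111, 10, 250), (104, 54, 209), (109, 17, 241), (111, 10, 255), (111, 32, 228), (120, 17, 74), (107, 21, 86), (125, 17, 91)]
268 [(16, 120, 183), (20, 122, 241), (20, 131, 236), (19, 81, 233), (110, 16, 238), (107, 39, 218), (98, 43, 232), (110, 16, 237), (0, 0, 255), (110, 33, 222), (110, 21, 72), (120, 18, 86), (116, 19, 93)]
271 [(118, 39, 99), (110, 72, 124), (111, 65, 125), (109, 45, 191), (103, 9, 255), (116, 7, 250), (105, 50, 189), (107, 14, 249), (111, 10, 246), (111, 31, 166), (128, 14, 73), (110, 18, 87), (116, 20, 91)]
```

Measurements agree to about 2 mm:
- **Pin:** about (0.405, 0.283).
- **Notch:** about (0.4495, 0.2835).
- **Stand yaw:** about 1°.
- **Rosette:** about (0.516, -0.174).
- **Tip height:** about 0.0945.

I'll turn the tool first so the jaws lie along world x.

```bash
cat >> h.py <<'E'
from scipy.spatial.transform import Rotation as Ro
np.set_printoptions(precision=4,suppress=True)
def go(x,y,z,yaw=None):
    o=bot.get_obs(); R=Ro.from_quat(o["tool_rot"]).as_matrix()
    d=R.T@(np.array([x,y,z])-o["eef_pos"])/.025
    print("t",round(o["clock"],2),"pos",o["eef_pos"],"xaxis ang",np.degrees(np.arctan2(R[1,0],R[0,0])),"z",R[:,2],"w",o["grip_width"],"F",o["ft_force"])
    print("units total",d)
E
python3 -m inch '[[0,0,0,0,0,-0.0452,-1],[0,0,0,0,0,-0.0452,-1],[0,0,0,0,0,-0.0452,-1],[0,0,0,0,0,-0.0452,-1],[0,0,0,0,0,-0.0452,-1],[0,0,0,0,0,-0.0452,-1],[0,0,0,0,0,-0.0452,-1],[0,0,0,0,0,-0.0452,-1]]'
python3 -c "
from h import *
go(.405,.283,.20)"
```

```text
clock: 0.9
eef_pos: [0.2181, -0.4495, 0.2308]
tool_rot: [1.0, 0.011, -0.0, -0.001]
ft_force: [-0.2, -0.3, -0.7]
grip_width: 0.0852
t 0.9 pos [ 0.2181 -0.4495  0.2308] xaxis ang 1.3094412863058724 z [-0.0005  0.0012 -1.    ] w 0.08524839960838815 F [-0.195  -0.3341 -0.7138]
units total [  8.1437 -29.1192   1.2604]
```

```bash
python3 -m inch '[[0.25,-0.9,0,0,0,0,-1],[0.25,-0.9,0,0,0,0,-1],[0.25,-0.9,0,0,0,0,-1],[0.25,-0.9,0,0,0,0,-1],[0.25,-0.9,0,0,0,0,-1],[0.25,-0.9,0,0,0,0,-1],[0.25,-0.9,0,0,0,0,-1],[0.25,-0.9,0,0,0,0,-1]]'
python3 -m inch '[[0.25,-0.9,0,0,0,0,-1],[0.25,-0.9,0,0,0,0,-1],[0.25,-0.9,0,0,0,0,-1],[0.25,-0.9,0,0,0,0,-1],[0.25,-0.9,0,0,0,0,-1],[0.25,-0.9,0,0,0,0,-1],[0.25,-0.9,0,0,0,0,-1],[0.25,-0.9,0,0,0,0,-1]]'
python3 -m inch '[[0.25,-0.9,0,0,0,0,-1],[0.25,-0.9,0,0,0,0,-1],[0.25,-0.9,0,0,0,0,-1],[0.25,-0.9,0,0,0,0,-1],[0.25,-0.9,0,0,0,0,-1],[0.25,-0.9,0,0,0,0,-1],[0.25,-0.9,0,0,0,0,-1],[0.25,-0.9,0,0,0,0,-1]]'
python3 -c "
from h import *
go(.405,.283,.20)"
```

```text
clock: 1.7
eef_pos: [0.2651, -0.2678, 0.231]
tool_rot: [1.0, 0.008, -0.0, -0.0]
ft_force: [0.2, -0.5, -1.1]
grip_width: 0.0852
clock: 2.5
eef_pos: [0.3119, -0.0872, 0.2311]
tool_rot: [1.0, 0.008, -0.0, -0.0]
ft_force: [-0.1, 0.9, 0.1]
grip_width: 0.0856
clock: 3.3
eef_pos: [0.3589, 0.0936, 0.231]
tool_rot: [1.0, 0.009, -0.0, 0.0]
ft_force: [0.6, -0.2, 0.5]
grip_width: 0.0857
t 3.3 pos [0.3589 0.0936 0.231 ] xaxis ang 0.9875942187623792 z [-0.0007 -0.0002 -1.    ] w 0.08574439570131617 F [ 0.5947 -0.2354  0.4616]
units total [ 1.9758 -7.5448  1.2367]
```

```bash
python3 -m inch '[[0.27,-1,0,0,0,0,-1],[0.27,-1,0,0,0,0,-1],[0.27,-1,0.1,0,0,0,-1],[0.27,-1,0.2,0,0,0,-1],[0.27,-1,0.2,0,0,0,-1],[0.27,-1,0.2,0,0,0,-1],[0.25,-1,0.2,0,0,0,-1],[0.1,-0.5,0.3,0,0,0,-1]]'
python3 - <<'E'
from h import *
im,d=bot.camera("top"); cv2.imwrite("pics/t1.png",cv2.resize(im[200:320,120:260],None,fx=5,fy=5))
im,d=bot.camera("scene"); cv2.imwrite("pics/s1.png",cv2.resize(im[220:380,150:320],None,fx=4,fy=3.7))
go(.405,.283,.095)
E
```

```text
clock: 4.1
eef_pos: [0.4055, 0.2827, 0.2007]
tool_rot: [1.0, 0.009, 0.0, -0.0]
ft_force: [-0.9, -0.5, -0.1]
grip_width: 0.0855
t 4.2 pos [0.4044 0.2814 0.1996] xaxis ang 1.084626393192759 z [-0.0026 -0.0018 -1.    ] w 0.08540606839520469 F [ 0.1406 -0.4176 -0.3814]
units total [ 0.0356 -0.0694  4.1819]
```

View pics/s1.png

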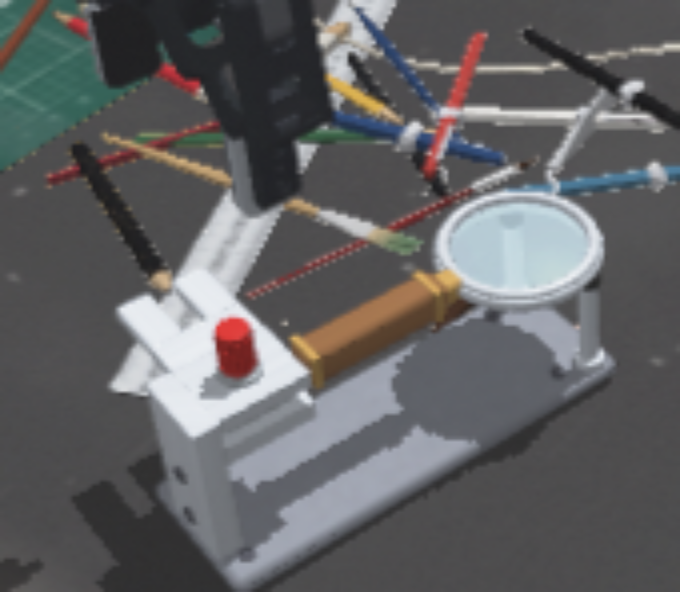

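The gripper is above the pin, with one finger each side and clear. I'll go down now.

```bash
python3 -m inch '[[0,-0.04,0.6,0,0,0,-1],[0,0,0.6,0,0,0,-1],[0,0,0.6,0,0,0,-1],[0,0,0.6,0,0,0,-1],[0,0,0.6,0,0,0,-1],[0,0,0.6,0,0,0,-1],[0,0,0.4,0,0,0,-1],[0,0,0.18,0,0,0,-1]]'
python3 - <<'E'
from h import *
im,d=bot.camera("scene"); cv2.imwrite("pics/s2.png",cv2.resize(im[220:380,150:320],None,fx=4,fy=3.7))
go(.405,.283,.095)
E
```

```text
clock: 5.0
eef_pos: [0.4044, 0.2807, 0.096]
tool_rot: [1.0, 0.008, -0.001, 0.001]
ft_force: [-0.5, -0.8, -0.2]
grip_width: 0.0853
t 5.05 pos [0.4045 0.2808 0.0958] xaxis ang 0.9310235643963936 z [-0.0017 -0.0013 -1.    ] w 0.0856434265367939 F [ 0.6648 -1.1511  0.3636]
units total [ 0.0231 -0.0858  0.0329]
```

View pics/s2.png

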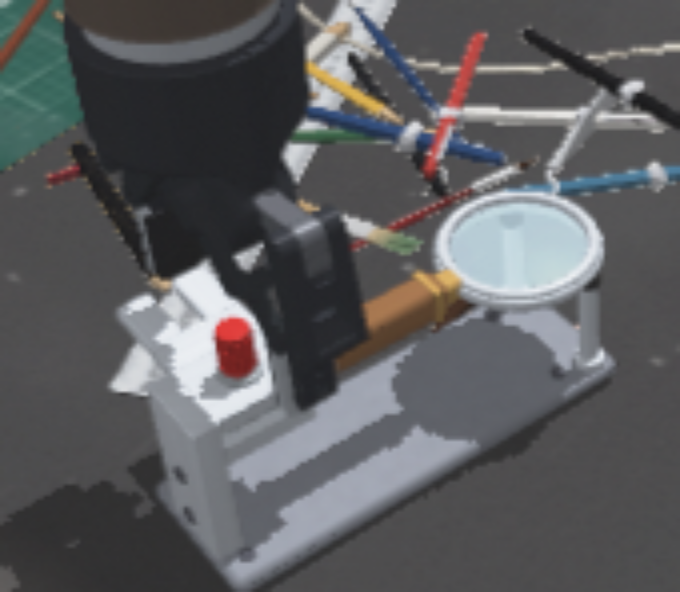

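The near finger is at crop (315,330), beside the pin, with the head between the jaws. I'll close.

```bash
python3 -m inch '[[0,-0.08,0.03,0,0,0,1],[0,0,0,0,0,0,1],[0,0,0,0,0,0,1],[0,0,0,0,0,0,1],[0,0,0,0,0,0,1],[0,0,0,0,0,0,1],[0,0,0,0,0,0,1],[0,0,0,0,0,0,1]]'
python3 - <<'E'
from h import *
im,d=bot.camera("scene"); cv2.imwrite("pics/s3.png",cv2.resize(im[220:380,150:320],None,fx=4,fy=3.7))
go(.405,.283,.095)
E
```

```text
clock: 5.85
eef_pos: [0.4051, 0.2841, 0.0965]
tool_rot: [1.0, 0.009, 0.0, -0.0]
ft_force: [-2.2, 0.2, 5.5]
grip_width: 0.0115
t 5.9 pos [0.4051 0.2841 0.0965] xaxis ang 0.9790394928837829 z [ 0.0001  0.0005 -1.    ] w 0.011397786618427067 F [-2.134  -0.4377  5.7191]
units total [-0.0032  0.0446  0.0595]
```

View pics/s3.png

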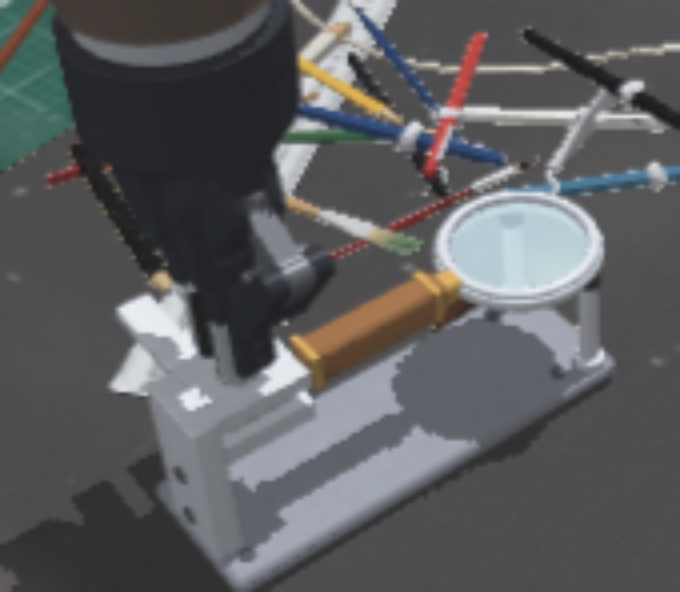

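Gripped at 11.4 mm with a light upward push from the collar. I'll lift 40 mm straight up.

```bash
python3 -m inch '[[0,0,-0.1,0,0,0,1],[0,0,-0.2,0,0,0,1],[0,0,-0.25,0,0,0,1],[0,0,-0.25,0,0,0,1],[0,0,-0.25,0,0,0,1],[0,0,-0.25,0,0,0,1],[0,0,-0.2,0,0,0,1],[0,0,-0.1,0,0,0,1]]'
python3 - <<'E'
from h import *
im,d=bot.camera("scene"); cv2.imwrite("pics/s4.png",cv2.resize(im[220:380,150:320],None,fx=4,fy=3.7));cv2.imwrite("s4r.png",im)
go(.405+.046,.283+.0008,.1365)
E
```

```text
clock: 6.7
eef_pos: [0.4055, 0.2842, 0.1369]
tool_rot: [1.0, 0.008, 0.001, -0.0]
ft_force: [0.4, -0.1, 0.2]
grip_width: 0.0115
t 6.75 pos [0.4055 0.2842 0.137 ] xaxis ang 0.9717793160566206 z [ 0.0012  0.0008 -1.    ] w 0.011399776634168789 F [-0.3771  0.1341 -0.3791]
units total [1.8181 0.0469 0.0216]
```

View pics/s4.png

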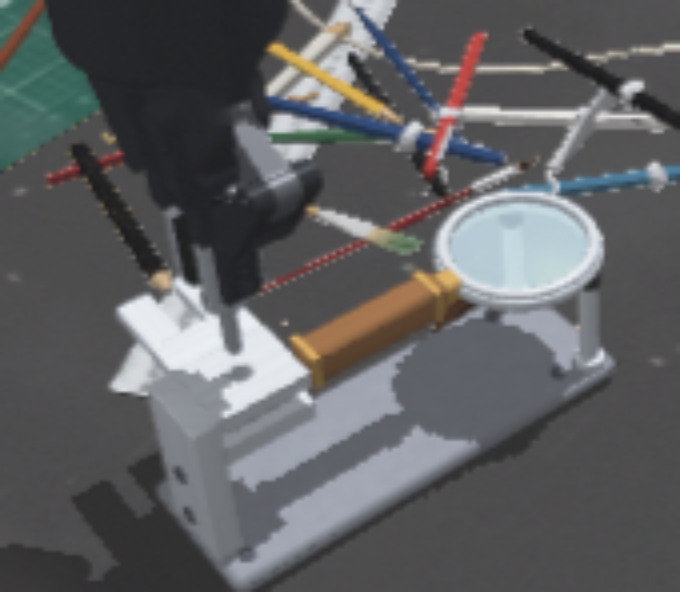

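The pin hangs straight down, its tip at crop (235,352), with the empty bore visible at (240,370). I'll carry it 46 mm along the stand's +y to the notch.

```bash
python3 -m inch '[[0.15,0,0,0,0,0,1],[0.3,0,0,0,0,0,1],[0.3,0,0,0,0,0,1],[0.3,0,0,0,0,0,1],[0.3,0,0,0,0,0,1],[0.3,0,0,0,0,0,1],[0.15,0,0,0,0,0,1],[0.04,0,0,0,0,0,1]]'
python3 - <<'E'
from h import *
im,d=bot.camera("scene"); cv2.imwrite("pics/s5.png",cv2.resize(im[260:350,170:270],None,fx=7,fy=6.5));cv2.imwrite("s5r.png",im)
im,d=bot.camera("top"); cv2.imwrite("pics/t5.png",cv2.resize(im[220:300,130:230],None,fx=7,fy=7))
go(.4055+.046,.2842+.0008,.137)
E
```

```text
clock: 7.55
eef_pos: [0.4516, 0.2847, 0.1359]
tool_rot: [1.0, 0.008, -0.0, 0.0]
ft_force: [-0.3, 0.2, -0.3]
grip_width: 0.0115
t 7.65 pos [0.4511 0.2847 0.1359] xaxis ang 0.9658329043875601 z [-0.0004 -0.0001 -1.    ] w 0.010975847627537389 F [0.7435 0.0778 0.2627]
units total [ 0.0169 -0.0132 -0.0428]
```

View pics/s5.png

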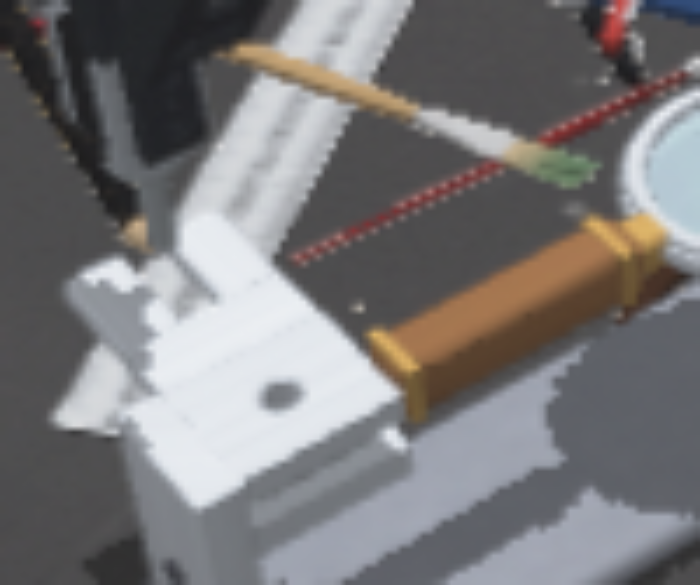

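View pics/t5.png

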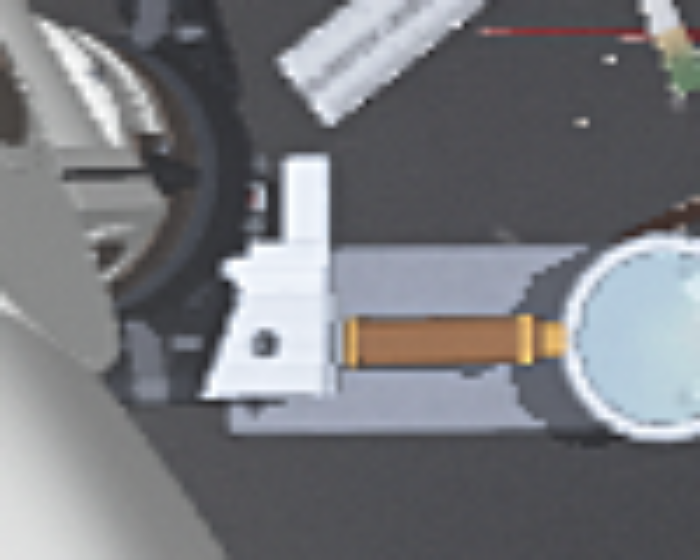

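Run:
```python
from h import *
t=cv2.imread("top0_raw.png"); g=cv2.cvtColor(t,cv2.COLOR_BGR2GRAY).astype(float)
# subpixel gap edges
for y in range(244,254,2):
    r=g[y,156:182]; print(y,r.astype(int))
b=on_z("top",(167.3,268.6),.089);print("bore",b)
# scene bore: zoom (281,394)/7,6.5
print("bore scene",on_z("scene",(170+281.5/7-.5,260+394.5/6.5-.5),.089))
# pin tip in scene now
s=cv2.imread("s5r.png")
print(proj("scene",np.array([.451,.2847,.100])),proj("scene",np.array([.451,.2847,.130])), proj("scene",b))
```

```text
244 [ 86  84  72 168 255 252 250 250 254 254 142  81  86  78 178 255 251 248
 250 253 245  90  80  89  91  91]
246 [ 65  60  45 163 255 249 246 247 252 254 121  49  59  60 177 255 250 246
 248 251 243  90  81  85  91  90]
248 [ 68  65  47 156 255 250 247 247 253 254  94  55  61  65 181 255 250 246
 249 253 250  87  80  88  91  92]
250 [ 69  64  48 157 255 250 247 248 253 254  90  57  59  65 183 255 250 246
 249 252 247  85  83  88  89  88]
252 [ 68  64  50 159 255 251 247 248 253 253  94  54  56  60 181 255 251 247
 249 252 246  87  82  87  88  88]
bore [0.4048 0.2826 0.089 ]
bore scene [0.4045 0.2842 0.089 ]
[193.5715 297.6377] [190.7931 283.5687] [210.5189 319.573 ]
```

The pin is centred over the notch to about 0.5 mm by the bore-to-gap measurement. I'll lower it in two parts and watch the force.

```bash
python3 -m inch '[[0,0,0.12,0,0,0,1],[0,0,0.12,0,0,0,1],[0,0,0.12,0,0,0,1],[0,0,0.12,0,0,0,1],[0,0,0.12,0,0,0,1],[0,0,0.1,0,0,0,1],[0,0,0.05,0,0,0,1],[0,0,0,0,0,0,1]]'
python3 - <<'E'
from h import *
im,d=bot.camera("scene"); cv2.imwrite("pics/s6.png",cv2.resize(im[260:350,170:270],None,fx=7,fy=6.5));cv2.imwrite("s5r.png",im)
go(.4515,.2847,.097)
E
```

```text
clock: 8.45
eef_pos: [0.451, 0.2847, 0.1171]
tool_rot: [1.0, 0.009, -0.0, 0.0]
ft_force: [-0.5, 0.9, -0.3]
grip_width: 0.0116
t 8.5 pos [0.4511 0.2847 0.1172] xaxis ang 0.9736101224013614 z [-0.0001 -0.0001 -1.    ] w 0.011685657616692085 F [-0.2497  0.2613  0.217 ]
units total [0.0169 0.0008 0.8092]
```

View pics/s6.png

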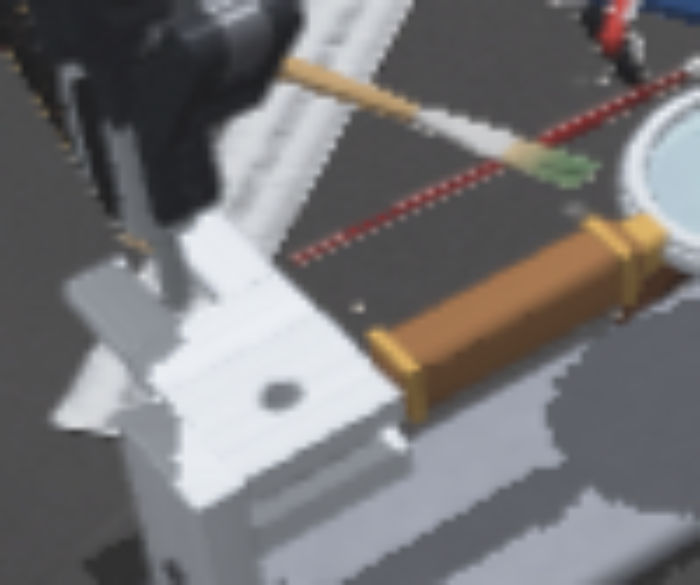

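The shaft is going into the notch near (175,290) with no contact force. I'll continue down until the collar is about on the ear.

```bash
python3 -m inch '[[0,0,0.15,0,0,0,1],[0,0,0.15,0,0,0,1],[0,0,0.15,0,0,0,1],[0,0,0.15,0,0,0,1],[0,0,0.1,0,0,0,1],[0,0,0.06,0,0,0,1],[0,0,0.04,0,0,0,1],[0,0,0,0,0,0,1]]'
python3 - <<'E'
from h import *
im,d=bot.camera("scene"); cv2.imwrite("pics/s7.png",cv2.resize(im[260:350,170:270],None,fx=7,fy=6.5));cv2.imwrite("s5r.png",im)
go(.4515,.2847,.0965)
E
```

```text
clock: 9.3
eef_pos: [0.4511, 0.2847, 0.0972]
tool_rot: [1.0, 0.008, -0.0, 0.0]
ft_force: [-0.3, -0.3, 0.3]
grip_width: 0.0112
t 9.35 pos [0.4511 0.2848 0.0973] xaxis ang 0.9751458554382796 z [ 0.  0. -1.] w 0.011509460819699453 F [0.9072 1.487  0.9934]
units total [0.0155 0.0026 0.0327]
```

View pics/s7.png

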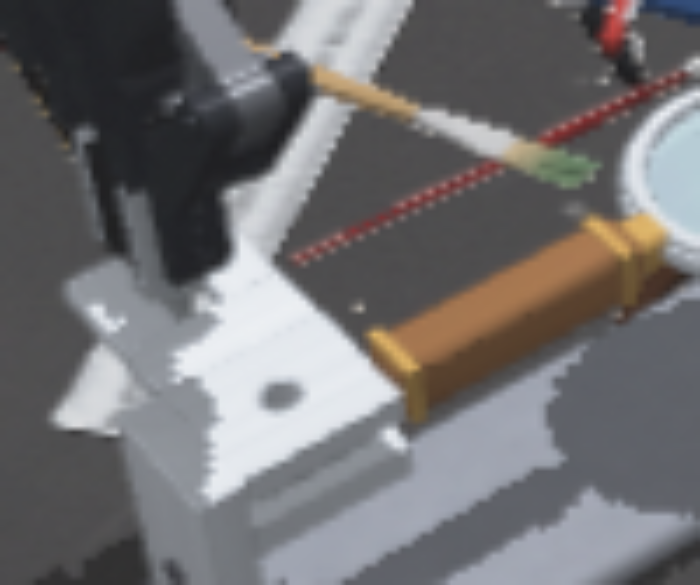

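```bash
python3 -m inch '[[0,0,0.02,0,0,0,1],[0,0,0.01,0,0,0,1],[0,0,0,0,0,0,0.6],[0,0,0,0,0,0,0.2],[0,0,0,0,0,0,-0.4],[0,0,0,0,0,0,-1],[0,0,0,0,0,0,-1],[0,0,0,0,0,0,-1]]'
python3 - <<'E'
from h import *
im,d=bot.camera("scene"); cv2.imwrite("pics/s8.png",cv2.resize(im[260:350,170:270],None,fx=7,fy=6.5));cv2.imwrite("s5r.png",im)
go(.4515,.2847,.0965)
E
```

```text
clock: 10.15
eef_pos: [0.4511, 0.2847, 0.0966]
tool_rot: [1.0, 0.009, 0.0, -0.0]
ft_force: [0.7, 1.4, 0.9]
grip_width: 0.085
t 10.2 pos [0.4511 0.2848 0.0966] xaxis ang 0.9731938916221152 z [ 0.  0. -1.] w 0.08526664677512617 F [0.2891 0.4071 0.1035]
units total [0.016  0.0026 0.0032]
```

View pics/s8.png

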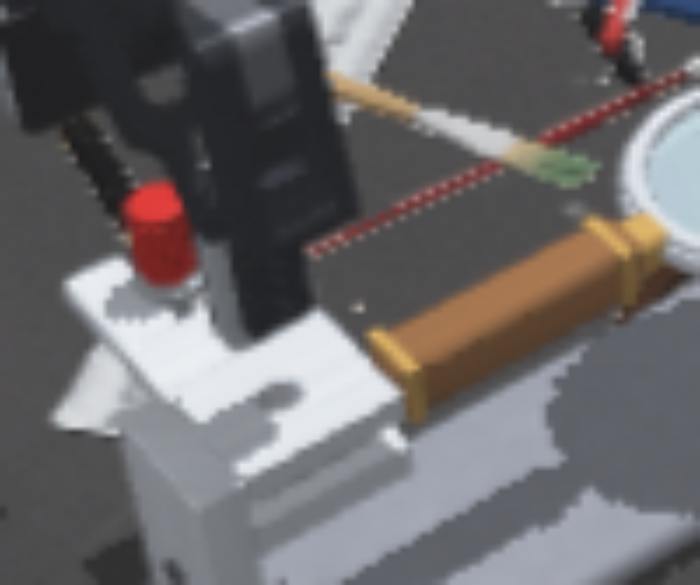

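The pin stands upright in the notch, head at (158,235) with its collar on the ear. I'll rise clear and go over the handle.

```bash
python3 -m inch '[[0,0,-0.3,0,0,0,-1],[0,0,-0.6,0,0,0,-1],[0,0,-0.6,0,0,0,-1],[0,0,-0.6,0,0,0,-1],[-0.3,0.3,-0.2,0,0,0,-1],[-0.6,0.7,0,0,0,0,-1],[-0.6,0.7,0,0,0,0,-1],[-0.34,0.5,0,0,0,0,-1]]'
python3 - <<'E'
from h import *
im,d=bot.camera("scene"); cv2.imwrite("pics/s9.png",cv2.resize(im[220:380,150:320],None,fx=4,fy=3.7))
go(.405,.229,.056)
E
```

```text
clock: 11.0
eef_pos: [0.404, 0.2273, 0.1538]
tool_rot: [1.0, 0.008, -0.001, 0.001]
ft_force: [-0.4, -0.6, 0.5]
grip_width: 0.0856
t 11.05 pos [0.4027 0.2257 0.1537] xaxis ang 0.9216576358112677 z [-0.0031 -0.0027 -1.    ] w 0.08528814261271585 F [-1.8738 -2.1673 -0.8032]
units total [ 0.1072 -0.1423  3.9059]
```

View pics/s9.png

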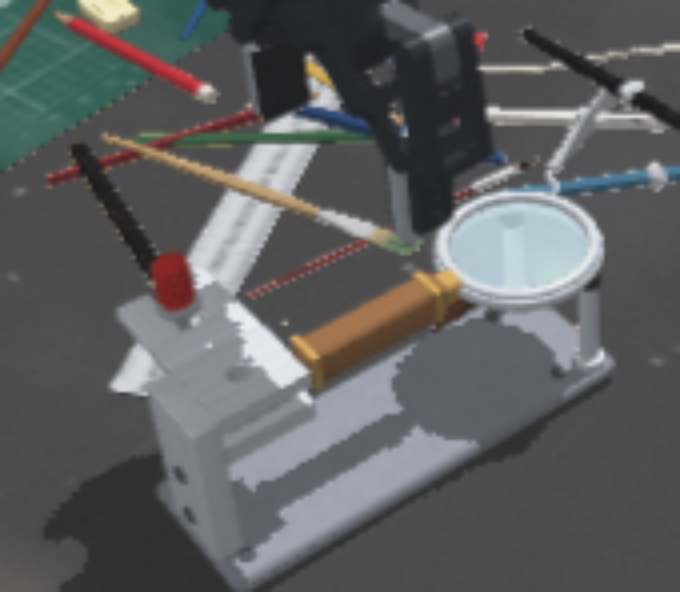

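The pin stays parked at (172,280) and the jaws are on either side of the handle. The offset is settling overshoot, so I'll descend straight.

```bash
python3 -m inch '[[0,0,0,0,0,0,-1],[0,0,0.6,0,0,0,-1],[0,0,0.8,0,0,0,-1],[0,0,0.8,0,0,0,-1],[0,0,0.8,0,0,0,-1],[0,0,0.5,0,0,0,-1],[0,0,0.3,0,0,0,-1],[0,0,0.1,0,0,0,-1]]'
python3 - <<'E'
from h import *
im,d=bot.camera("scene"); cv2.imwrite("pics/s10.png",cv2.resize(im[220:380,150:320],None,fx=4,fy=3.7))
go(.405,.229,.056)
E
```

```text
clock: 11.85
eef_pos: [0.4059, 0.2291, 0.0558]
tool_rot: [1.0, 0.009, -0.001, 0.0]
ft_force: [-0.0, 0.6, 0.2]
grip_width: 0.0853
t 11.9 pos [0.406  0.2291 0.056 ] xaxis ang 0.9866011179363094 z [-0.0007 -0.0003 -1.    ] w 0.08523511572935422 F [ 0.3232 -0.4148 -0.5296]
units total [-0.0402  0.004  -0.0012]
```

View pics/s10.png

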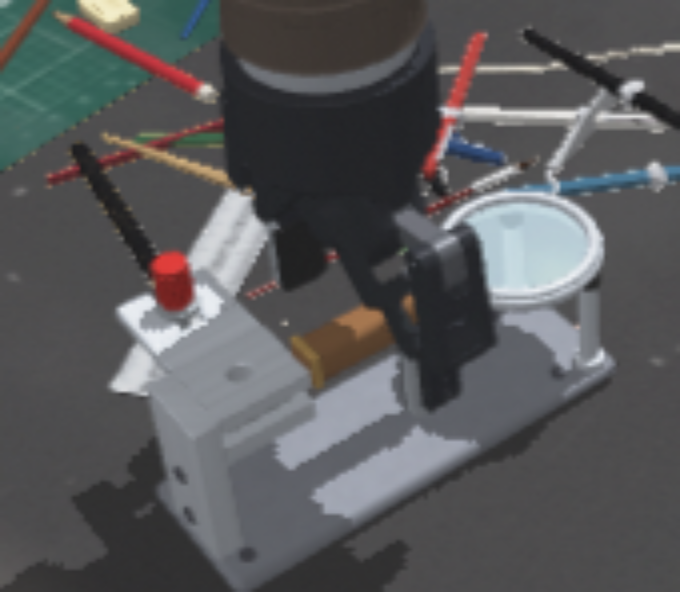

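Jaws straddle the handle and the finger is clear of the bracket. I'll close.

```bash
python3 -m inch '[[-0.02,0,0,0,0,0,1],[0,0,0,0,0,0,1],[0,0,0,0,0,0,1],[0,0,0,0,0,0,1],[0,0,0,0,0,0,1],[0,0,0,0,0,0,1],[0,0,0,0,0,0,1],[0,0,0,0,0,0,1]]'
python3 - <<'E'
from h import *
go(.405,.229,.056)
E
```

```text
clock: 12.7
eef_pos: [0.4059, 0.2292, 0.0571]
tool_rot: [1.0, 0.009, 0.0, -0.0]
ft_force: [-0.6, -0.2, 5.8]
grip_width: 0.015
t 12.7 pos [0.4059 0.2292 0.0571] xaxis ang 0.974082685034014 z [ 0.0009  0.0005 -1.    ] w 0.015011752335638761 F [-0.6016 -0.1988  5.7553]
units total [-0.0368  0.0064  0.042 ]
```

Gripped at 15 mm. I'll relieve the 6 N downward press by raising about 2.5 mm commanded (the play above the eye is 3 mm) and check before sliding.

```bash
python3 -m inch '[[0,0,-0.02,0,0,0,1],[0,0,-0.02,0,0,0,1],[0,0,-0.02,0,0,0,1],[0,0,-0.02,0,0,0,1],[0,0,-0.02,0,0,0,1],[0,0,0,0,0,0,1],[0,0,0,0,0,0,1],[0,0,0,0,0,0,1]]'
python3 - <<'E'
from h import *
go(.405,.229,.056)
print(bot.get_obs()["ft_torque"])
E
```

```text
clock: 13.5
eef_pos: [0.4055, 0.2289, 0.059]
tool_rot: [1.0, 0.008, -0.0, 0.0]
ft_force: [-0.1, 0.8, -0.7]
grip_width: 0.0151
t 13.5 pos [0.4055 0.2289 0.059 ] xaxis ang 0.9738644417549782 z [-0.0001 -0.     -1.    ] w 0.015097092244111827 F [-0.0915  0.809  -0.6537]
units total [-0.0197 -0.0028  0.1211]
[ 0.     -0.0439  0.0474]
```

Free now: −0.7 N is about the loupe's weight. I'll slide it out 50 mm along its own +x (tool +y).

```bash
python3 -m inch '[[0,0.1,0,0,0,0,1],[0,0.2,0,0,0,0,1],[0,0.3,0,0,0,0,1],[0,0.3,0,0,0,0,1],[0,0.3,0,0,0,0,1],[0,0.3,0,0,0,0,1],[0,0.3,0,0,0,0,1],[0,0.2,0,0,0,0,1]]'
python3 - <<'E'
from h import *
im,d=bot.camera("scene"); cv2.imwrite("pics/s11.png",cv2.resize(im[220:380,150:320],None,fx=4,fy=3.7))
go(.405,.229-.05,.059)
E
```

```text
clock: 14.3
eef_pos: [0.4063, 0.1781, 0.059]
tool_rot: [1.0, 0.008, -0.0, 0.0]
ft_force: [-0.4, -0.6, -0.3]
grip_width: 0.0152
t 14.35 pos [0.4062 0.1776 0.059 ] xaxis ang 0.9084781669482991 z [-0.0003 -0.0007 -1.    ] w 0.014361100961369416 F [-0.1662 -0.6258 -1.1648]
units total [-0.0482 -0.0557  0.0008]
```

View pics/s11.png

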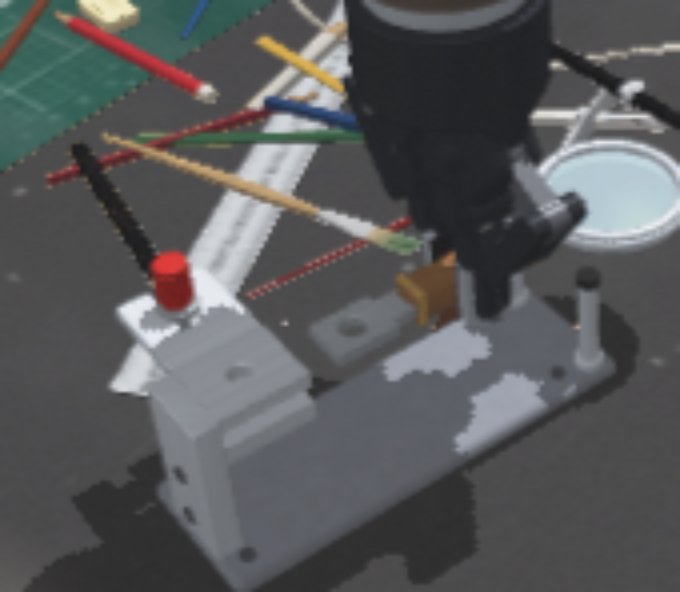

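The loupe is out, eye at (355,325), and the pin is undisturbed. I'll lift and travel toward the board, stopping short to measure the lens.

```bash
python3 -m inch '[[0,0,-0.2,0,0,0,1],[0,0,-0.4,0,0,0,1],[0,0,-0.5,0,0,0,1],[0,0.1,-0.4,0,0,0,1],[0.15,0.3,-0.2,0,0,0,1],[0.2,0.5,0,0,0,0,1],[0.2,0.5,0,0,0,0,1],[0.2,0.5,0,0,0,0,1]]'
python3 -m inch '[[0.2,0.5,0,0,0,0,1],[0.2,0.5,0,0,0,0,1],[0.2,0.5,0,0,0,0,1],[0.2,0.5,0,0,0,0,1],[0.2,0.5,0,0,0,0,1],[0.2,0.5,0,0,0,0,1],[0.2,0.5,0,0,0,0,1],[0.15,0.4,0,0,0,0,1]]'
python3 -m inch '[[0.2,0.4,0,0,0,0,1],[0.2,0.4,0,0,0,0,1],[0.2,0.4,0,0,0,0,1],[0.2,0.3,0,0,0,0,1],[0.2,0.3,0,0,0,0,1],[0.1,0.2,0,0,0,0,1],[0,0,0,0,0,0,1],[0,0,0,0,0,0,1]]'
python3 - <<'E'
from h import *
im,d=bot.camera("scene"); cv2.imwrite("pics/s12.png",cv2.resize(im[120:280,250:450],None,fx=4,fy=3.7));cv2.imwrite("s12r.png",im)
im,d=bot.camera("top"); cv2.imwrite("pics/t12.png",cv2.resize(im[160:300,240:420],None,fx=4.3,fy=4.2));cv2.imwrite("t12r.png",im)
go(.5147,-.096,.0766)
E
```

```text
clock: 15.15
eef_pos: [0.4263, 0.131, 0.1019]
tool_rot: [1.0, 0.009, 0.0, 0.0]
ft_force: [-0.8, -0.4, -2.0]
grip_width: 0.0148
clock: 15.95
eef_pos: [0.4669, 0.0338, 0.1015]
tool_rot: [1.0, 0.008, 0.0, 0.0]
ft_force: [1.2, 0.3, -1.0]
grip_width: 0.0148
clock: 16.75
eef_pos: [0.4945, -0.0145, 0.1014]
tool_rot: [1.0, 0.009, -0.0, -0.0]
ft_force: [0.3, 0.2, -0.3]
grip_width: 0.0151
t 16.85 pos [ 0.4944 -0.0143  0.1015] xaxis ang 0.9976051436729355 z [-0.0003  0.0002 -1.    ] w 0.014992005349942033 F [-0.9118 -0.3608  0.6093]
units total [0.754  3.2821 0.9959]
```

View pics/s12.png

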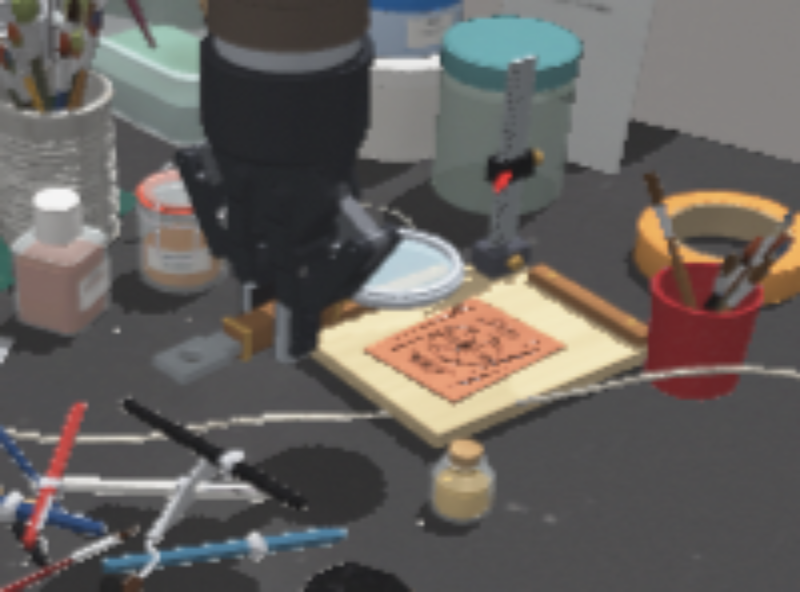

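View pics/t12.png

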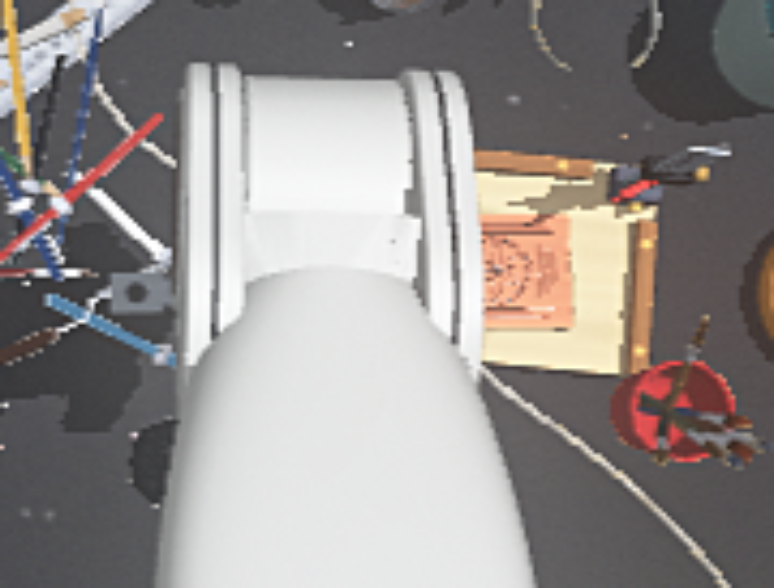

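The loupe is held level-looking, with the eye hole visible in both views (scene crop (190,355), top crop (135,292)). Board, pointer and vial are unmoved. I'll triangulate the eye and the ring.

Run:
```python
from h import *
s=cv2.imread("s12r.png");t=cv2.imread("t12r.png")
e=(297.1,215.6);q=(271.0,229.1)
print("eye tri",tri(e,q)); P=on_z("top",q,.1194); print("eye top@.1194",P,"lens",P[:2]+.132*np.array([.017,-1]))
print("eye scene@",on_z("scene",e,.1194))
for n,L in (("A",np.array([.4957,-.0923,.1194])),("B",np.r_[P[:2]+.132*np.array([.017,-1]),.1194])): print(n,L,proj("scene",L),[proj("scene",L+np.array(v)).round(1) for v in ((0,-.034,.006),(.034,0,.006),(-.034,0,-.006),(0,0,0.006))])
c=s[170:210,330:375]; cv2.imwrite("pics/r12.png",cv2.resize(c,None,fx=14,fy=14,interpolation=0))
cv2.imwrite("pics/e12.png",np.hstack([cv2.resize(s[200:235,280:315],None,fx=11,fy=11,interpolation=0),cv2.resize(t[212:247,255:290],None,fx=11,fy=11,interpolation=0)]))
# check pointer unchanged
print(red(s,(365,155,395,180)).mean(0),red(t,(375,195,400,215)).mean(0))
```

```text
eye tri (array([0.495 , 0.0405, 0.1215]), np.float64(0.0015660341317955714))
eye top@.1194 [0.4946 0.0399 0.1194] lens [ 0.4968 -0.0921]
eye scene@ [0.4978 0.0392 0.1194]
A [ 0.4957 -0.0923  0.1194] [348.5929 191.8152] [array([360.8, 183.6]), array([337.1, 182.5]), array([360.6, 201.5]), array([348.8, 189.3])]
B [ 0.4968 -0.0921  0.1194] [348.1194 191.6148] [array([360.3, 183.4]), array([336.6, 182.4]), array([360.1, 201.3]), array([348.3, 189.1])]
[375.3125 168.125 ] [386.95 204.65]
```

View pics/r12.png

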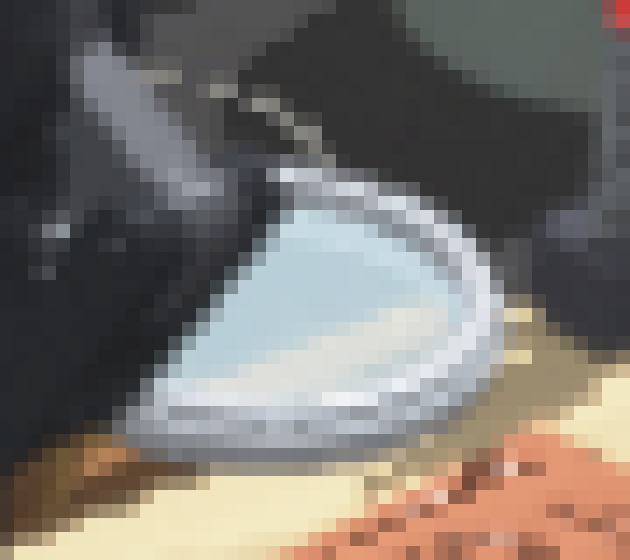

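View pics/e12.png

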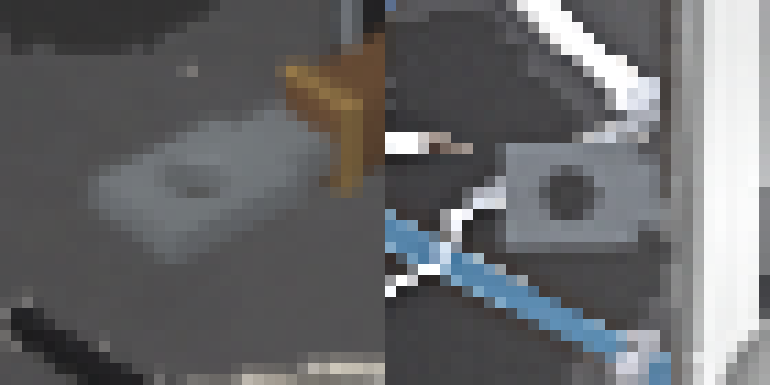

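Run:
```python
from h import *
a=np.linspace(0,2*np.pi,361)
for z in (.1154,.1194,.1234):
    L=np.array([.4966,-.0922,z])
    C=np.array([proj("scene",L+[.034*np.cos(k),.034*np.sin(k),h]) for k in a for h in(-.006,.006)])
    print(z,"maxcol",C[:,0].max(),"maxrow",C[:,1].max(),"minrow",C[:,1].min())
```

```text
0.1154 maxcol 365.44102102101056 maxrow 205.2368094656358 minrow 182.04401573311355
0.1194 maxcol 365.5959609380225 maxrow 203.54306790510785 minrow 180.38286093596005
0.1234 maxcol 365.75169045868984 maxrow 201.84053079683454 minrow 178.71353664776282
```

The lens is at about (0.4965, -0.0922, 0.120) and level. To reach (0.516, -0.174, 0.0945) it needs about +0.74 x, +3.29 y and +1.0 z units. I'll go in level first, then down.

```bash
python3 -m inch '[[0.05,0.2,0,0,0,0,1],[0.1,0.4,0,0,0,0,1],[0.12,0.55,0,0,0,0,1],[0.12,0.55,0,0,0,0,1],[0.12,0.55,0,0,0,0,1],[0.12,0.54,0,0,0,0,1],[0.08,0.35,0,0,0,0,1],[0.03,0.15,0,0,0,0,1]]'
python3 -m inch '[[0,0,0.1,0,0,0,1],[0,0,0.2,0,0,0,1],[0,0,0.2,0,0,0,1],[0,0,0.2,0,0,0,1],[0,0,0.15,0,0,0,1],[0,0,0.1,0,0,0,1],[0,0,0.04,0,0,0,1],[0,0,0,0,0,0,1]]'
python3 - <<'E'
from h import *
im,d=bot.camera("scene"); cv2.imwrite("pics/s13.png",cv2.resize(im[120:280,290:450],None,fx=4.5,fy=3.7));cv2.imwrite("s13r.png",im)
cv2.imwrite("pics/r13.png",cv2.resize(im[160:225,335:400],None,fx=9,fy=9,interpolation=0))
im,d=bot.camera("top"); cv2.imwrite("pics/t13.png",cv2.resize(im[160:300,240:420],None,fx=4.3,fy=4.2));cv2.imwrite("t13r.png",im)
cv2.imwrite("pics/e13.png",cv2.resize(im[200:245,290:335],None,fx=12,fy=12,interpolation=0))
go(.5147,-.096,.0766)
E
```

```text
clock: 17.65
eef_pos: [0.5148, -0.0978, 0.1015]
tool_rot: [1.0, 0.008, 0.0, 0.0]
ft_force: [-0.1, -0.0, -0.6]
grip_width: 0.015
clock: 18.45
eef_pos: [0.5145, -0.0964, 0.0767]
tool_rot: [1.0, 0.009, -0.0, -0.0]
ft_force: [-0.9, 0.1, -0.2]
grip_width: 0.015
t 18.55 pos [ 0.5148 -0.0965  0.077 ] xaxis ang 0.9745981402555253 z [ 0.0004 -0.0001 -1.    ] w 0.015225452125544565 F [-0.2197 -0.3546 -0.7898]
units total [-0.0019 -0.0211  0.0146]
```

View pics/s13.png

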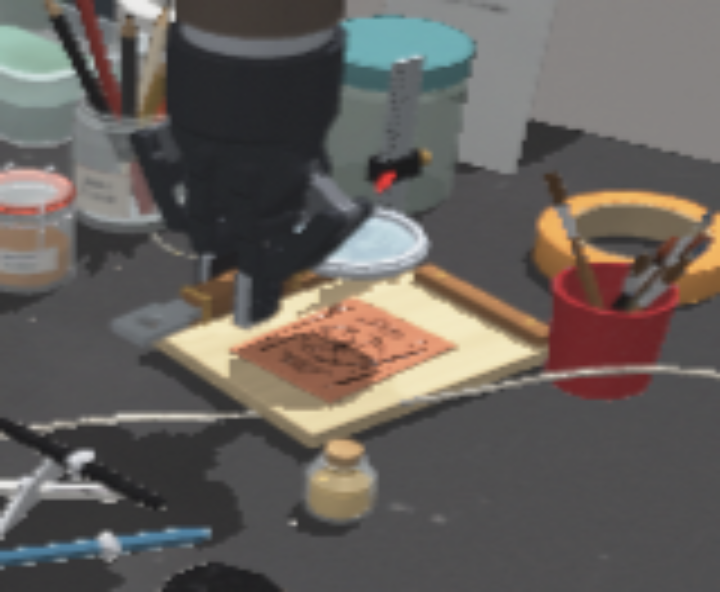

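View pics/r13.png

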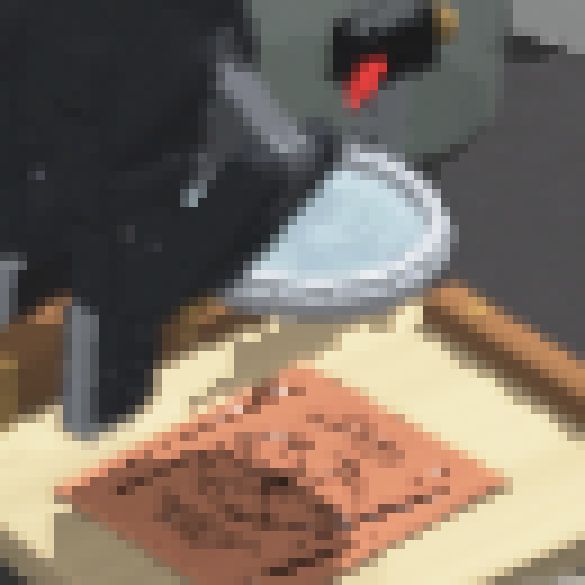

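View pics/t13.png

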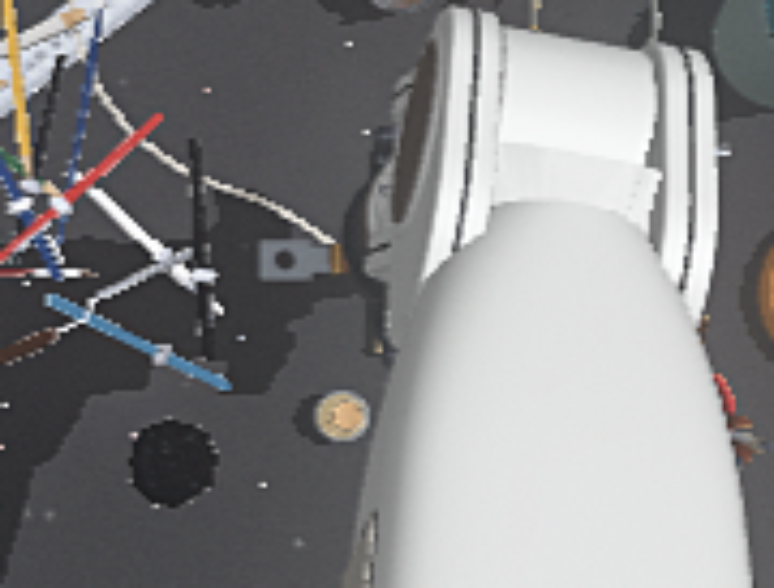

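View pics/e13.png

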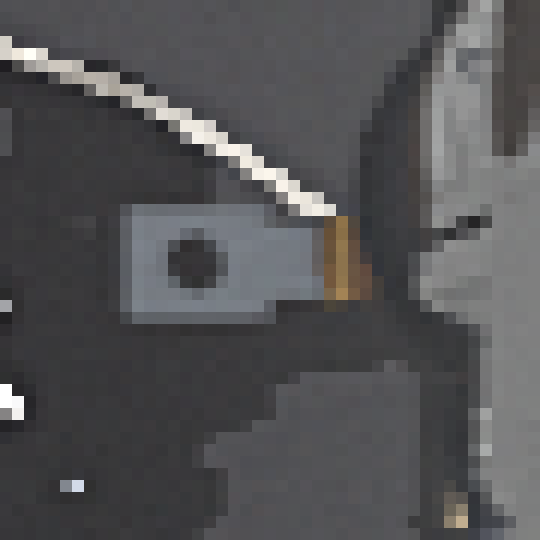

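The loupe is over the plate, with the eye hole at top (305.9,221.5), the ring's right edge near scene col 384.8 and its bottom near row 194.5. The plate, pointer and vial look unmoved. I'll check against the prediction.

Run:
```python
from h import *
P=on_z("top",(305.9,221.5),.0972); L=P[:2]+.132*np.array([.017,-1]); print("eye",P,"lens",L, "err",np.linalg.norm(L-[.516,-.174]),np.linalg.norm(L-[.5138,-.1705]))
a=np.linspace(0,2*np.pi,361)
for z in (.0905,.0945,.0985):
    C=np.array([proj("scene",np.r_[L,z]+[.034*np.cos(k),.034*np.sin(k),h]) for k in a for h in(-.006,.006)])
    print(z,"maxcol",C[:,0].max(),"maxrow",C[:,1].max())
s=cv2.imread("s13r.png");t=cv2.imread("t13r.png");s0=cv2.imread("scene0_raw.png")
g=cv2.cvtColor(s,cv2.COLOR_BGR2HSV)
for r in range(180,186): print(r,g[r,381:389,2],g[r,381:389,1])
print("col 372 rows",g[188:198,372,2],g[188:198,372,1])
print("ptr",red(s0,(365,155,395,180)).mean(0),red(s,(365,155,395,180)).mean(0))
x=red(s,(185,285,205,315));print("pin head scene",x.mean(0),len(x),tri(x.mean(0),red(t,(155,235,180,262)).mean(0)))
```

```text
eye [ 0.5141 -0.043   0.0972] lens [ 0.5164 -0.175 ] err 0.0011052241100132504 0.0052177028947418954
0.0905 maxcol 384.8790915036038 maxrow 196.90083439433593
0.0945 maxcol 385.0691954670789 maxrow 195.30876167634256
0.0985 maxcol 385.2602005636677 maxrow 193.70901688211435
180 [221 168  94  79  81  81  80  80] [13 15  5  3  9  9  6  6]
181 [194 224 166  80  80  82  81  80] [18 11 15  6  6  9  6  6]
182 [165 218 229  91  78  80  80  82] [20 14 12  8  7  6  3  6]
183 [194 190 228 152  79  80  79  80] [28 19 11 15  6  6  3  6]
184 [219 186 234 215  87  80  80  80] [31 18 10 17  6  6  6  6]
185 [221 214 235 210 122  79  80  80] [31 20  9 19 10  6  3  6]
col 372 rows [215 215 218 215 193 175 122 128 163 197] [39 38 23 17 17 17 13 24 74 74]
ptr [375.3125 168.125 ] [375.3125 168.125 ]
pin head scene [192.4052 294.9914] 116 (array([0.4523, 0.2845, 0.1045]), np.float64(0.0013243877620358303))
```

The checks agree: lens about 1 to 5 mm from the rosette, height about 95 mm against a tip height of 94.5 mm, pointer pixels unchanged, and the pin head in the notch at the right height. I'll settle and hand in.

```bash
python3 -m inch '[[0,0,0,0,0,0,1],[0,0,0,0,0,0,1],[0,0,0,0,0,0,1],[0,0,0,0,0,0,1],[0,0,0,0,0,0,1],[0,0,0,0,0,0,1],[0,0,0,0,0,0,1],[0,0,0,0,0,0,1]]'
python3 - <<'E'
from h import *
go(.5147,-.096,.0766)
print(bot.job_done())
E
```

```text
clock: 19.35
eef_pos: [0.5146, -0.0965, 0.0768]
tool_rot: [1.0, 0.009, 0.0, -0.0]
ft_force: [0.5, 0.2, -1.0]
grip_width: 0.0149
t 19.35 pos [ 0.5146 -0.0965  0.0768] xaxis ang 0.9749320149180885 z [ 0.  0. -1.] w 0.014915144004230886 F [ 0.4828  0.1753 -0.9727]
units total [ 0.0052 -0.0196  0.0081]
the job is handed in; nothing more can be done
None
```

I drew the pin, parked it upright in the side notch and let it go. Then I slid the loupe out by its handle and am holding it level over the rosette. I handed the job in at 19.35 s of the 51 s allowed; no verdict is reported.

Last checks:
- **Lens position:** in plan it is about 1 mm from the rosette as seen in the top camera, and about 5 mm by the scene camera. The two cameras disagree on the rosette by about 4 mm, but both are inside the 12 mm limit.
- **Lens height:** about 95 mm from the arm's pose, 95–97 mm from the image, against 94.5 mm measured for the pointer tip.
- **Tilt:** the tool was vertical at the end. The loupe looked level when I triangulated its eye just before the final move; I did not repeat that measurement at the end.
- **Pointer:** its pixels were unchanged from the start.
- **Pin:** it stood at about (0.452, 0.2845) with its head at the expected height, about 2–3 mm from the notch centre I had measured.
- **Plate and bystanders:** they looked unmoved by eye. I saw the plate and vial after the final move, but the ink bottle was last in frame before it.
- **Contact force:** nothing beyond the loupe's weight (about 1 N) showed during the last moves.

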